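# Lay out the reagents on the analyser deck

## Task

Set up the dark gridded deck for the next run: stand the open jar in the square between the wash drum and the heating block and put the lid on it so that it is properly seated, stand the rectangular bottle in the square directly in front of the wash drum (on the robot's side of it) with its narrow end facing the robot and its sides square to the grid, and stand the small vial in the square directly behind the heating block (on the side away from the robot). Everything stands upright and centred in its square, and the rack of tubes stays where it is.

Things in the scene. Friction and masses are not known exactly. Their poses are not given: they have to be found in the camera images.
- deck: Fixed dark plate 280 x 310 x 6 mm on the bench. Origin: centre of its underside; x points away from the robot, y to its left (yaw within 0.15). 3 x 3 cells: rows at x = -90 (front, nearest the robot), 0, +90 mm (back), columns at y = +100 (left), 0, -100 mm. Thin painted white 69 mm squares outline seven cells; the drum and the block stand on the other two (middle row, left and right).
- wash_drum: Round plain-steel open wash drum, 56 mm across, 45 mm tall, with a short steel nozzle inside. Origin: centre of its underside, on the deck's top face. Fixed to the deck in one of the two middle-row side cells (left or right, changes from start to start). Its axes are parallel to the deck's.
- heat_block: Square plain-metal heating block, 56 by 56 mm, 42 mm tall, with nine small black dots (wells) on its top. Origin: centre of its underside, on the deck's top face. Fixed to the deck in one of the two middle-row side cells (left or right, changes from start to start). Its axes are parallel to the deck's.
- jar: Loose open round white plastic jar, 50 mm outside diameter, 50 mm tall, wall 4 mm (mouth 42 mm), about 70 g, standing upright on the bench. Origin: centre of its underside, z up.
- lid: Loose lid, about 50 g: white disc 58 mm across, 6 mm thick; on top a grey knob 20 mm across, 30 mm tall; beneath, a plug 34 mm across, 5 mm deep, that fits loosely in the jar's mouth. Starts on the bench, knob up. Origin: centre of the plug's underside, z up; disc top at 11 mm, knob top at 41 mm. Seated, its origin is 45 mm above the jar's.
- bottle: Loose flat-sided rectangular white reagent bottle, 58 mm long (its x), 34 mm wide (its y), body 62 mm tall, with a round grey cap (22 mm across, 16 mm tall, 10 mm off centre towards its +x) making 78 mm in all; about 130 g, standing upright on the bench. Origin: centre of its underside, z up.
- vial: Loose small round vial, pale paper-coloured below, with a white screw cap the same width, 29 mm in diameter, 48 mm tall, about 40 g, standing upright on the bench. Origin: centre of its underside, z up.
- tube_rack: Bystander: loose black block, 70 (x) by 46 (y) mm, 50 mm tall, holding six capped tubes that reach up to 82 mm; 350 g, standing on the bench among the other things. Origin: centre of its underside, z up. Not to be moved in this job.
Things that resemble listed ones, but are neither listed nor needed, are in the scene too. Leave any blue look-alike of the jar alone. Several things have the shape of the vial; the one meant has the colours described above.

How it is judged:
By the outcome, as a careful person would: the job done as asked, in the order asked, and still so for the second after the job is handed in, with the robot touching nothing.
It also fails if it takes over 112 s, if anything falls off the work surface, if the arm or the gripper's body presses on something with over 40 N, if the wrist force passes 120 N, or if a joint passes its speed limit or range.

## Robot

A 6-joint arm with a two-finger parallel gripper is mounted at the origin on the work surface. World frame = base frame: x ahead of the robot, y to its left, z up, the work surface at z = 0. Lengths are in mm, angles in rad, forces in N, time in s.
With the tool pointing down it reaches from about 400 to 925 mm from the base axis. Payload 3.4 kg.
Tool frame: the origin (TCP) lies at the very end of the fingers, on their centre line; the grasp point (between the pads) lies 19 mm behind it; z points along the fingers, x is the direction in which the jaws open and shut, and the axes are right-handed (so a half turn about z gives the same grasp; the last joint's range is limited). The gripper opens to 85 mm and grips with 20 to 120 N. Pads are 22 mm wide; open, the fingers measure 114 mm over their backs; the gripper's body (76 mm by 85 mm) begins 54 mm behind the grasp point. The pads swing forward as they close: fully open they stand 13 mm farther back than shut.
Start: joints at [1.058, 0.307, 1.506, -0, 1.328, -0.073], TCP at [244.314, 520.521, 231.305] pointing down, gripper open.
Joint ranges: [-3.12, 3.12], [-1.05, 2.28], [0.14, 2.33], [-1.42, 4.57], [0.1, 2.73], [-2.68, 2.68]. Speed limits (rad/s): [2.57, 2.57, 3.14, 3.14, 3.14, 3.14].

## Interface

Orientations are given as a unit quaternion [x, y, z, w].
In Python, from cell import telemetry, viewer, workorder gives the robot as it stands.
- The arm moves only by the tool apply_moves, never from a script. Its argument "plan" is one flat list of numbers, 5 for each row, row after row: the shift along the tool's x, y, z in mm, then the turn about the tool's z in rad, then the closure, from 0 (fully open) to 1 (shut). In form: [tx, ty, tz, yaw, jaw, tx, ty, tz, yaw, jaw, ...]. A call has exactly 8 rows; each row is the pose to reach, as a shift and turn from the pose measured when the call began, along the tool's axes at that moment; what a row does not reach only later rows make up. A row lasts 1/8 s, in which the tool goes at most 62.5 mm and 10.7 degrees, less where a joint would pass 70% of its speed; a pose out of reach is approached as far as the arm can. A call with a gripper value outside its range is refused whole. The fingers move at their own pace and stop on an object; "force" is the grip in N (left out, the last holds). Time passes only in rows, so rows that repeat a pose let the fingers close, or fill a call up. It gives the time, the measured TCP pose, the force and the opening at its end, in the units of the state.
- telemetry.sense(): the state, without advancing time (a new reading comes with each control period).
- viewer.grab_frame(name): name is "scene" or "top" or "wrist"; returns the picture (420x560x3 uint8, blue, green, red); there is no depth.
- viewer.camera_model(name): a dict with "camera_matrix" (3x3 intrinsics, pixels), "k1" (the pictures are not rectified: a ray, as slopes to the right and down, at radius r is drawn at 1 + k1 r^2 times it, then the intrinsics apply), "R" (3x3) and "t" (3): a world point X has camera coordinates R X + t. Camera axes: x right, y down, z forward; pixel columns grow to the right and rows downward; lengths in mm; the calibration is good to about 2 mm. A picture is of the moment at which its call begins: read the wrist's pose just before it. camera_model takes no time and is no camera call; for the wrist camera it gives the pose at the moment of the call.
- workorder.job_done(): hands the job in, once; it reports no verdict.
The state is a dict: "time": time; "joint_positions": joint angles; "qvel": joint speeds; "joint_efforts": joint torques, N m; "position": TCP position; "tcp_rot": TCP orientation; "wrist_force": force on the tool from outside, world axes, zero at the start; "wrist_torque": the same for the moment, N m; "gripper_width": finger opening in mm.
Only numpy, scipy, OpenCV 4.12 (cv2) and the standard library are available. Lean on these libraries where they do the work, as an engineer would, in place of code of your own. Each camera call takes 0.05 s, during which the arm holds its last target. There are 200 camera calls.

## Working session

There is one attempt and no reset: what is moved stays moved. The work goes in short steps, Python scripts to look and compute and a tool call to move; the robot and the scene stay as the last step left them, time stands still between calls to the robot, and variables do not carry over. Pictures are saved under pics/ and viewed, about 12 in all and at most 16, crops included, and the job is handed in when it is done.

Besides the shell and the picture viewer there is one more tool, called after "Call:" as name(argument=value, ...) on one line, values as JSON. apply_moves: Moves the arm, as the interface text tells. Its arguments: {"type":"object","properties":{"plan":{"type":"array","items":{"type":"number"}},"force":{"type":"number"}},"required":["plan"]}

```bash
mkdir -p pics; ls; cat > h.py <<'E'
import numpy as np, cv2
from scipy.spatial.transform import Rotation as Ro
from cell import telemetry, viewer, workorder
def snap(n,f=None):
    m=viewer.camera_model(n); im=viewer.grab_frame(n); cv2.imwrite('pics/'+(f or n)+'.png',im)
    np.savez('pics/'+(f or n)+'.npz',**{k:np.array(v) for k,v in m.items()}); return im
def ld(f): 
    m=np.load('pics/'+f+'.npz'); return {k:m[k] for k in m}
def w(m,px,z):
    """pixel(s) to world at height z"""
    K=m['camera_matrix'];out=[]
    for u,v in np.atleast_2d(px):
        d=np.array([(u-K[0,2])/K[0,0],(v-K[1,2])/K[1,1]]);s=d.copy()
        for _ in range(20): s=d/(1+m['k1']*(s@s))
        r=m['R'].T@np.array([*s,1]);c=-m['R'].T@m['t']
        out.append((c+r*(z-c[2])/r[2])[:2])
    return np.array(out).round(1)
def pj(m,P):
    out=[]
    for X in np.atleast_2d(P):
        c=m['R']@X+m['t'];s=c[:2]/c[2];s=s*(1+m['k1']*(s@s));out.append((m['camera_matrix']@[*s,1])[:2])
    return np.array(out).round(1)
E
python3 - <<'E'
from h import *
s=telemetry.sense();print(s)
for n in('scene','top','wrist'):
    snap(n,n+'0');m=ld(n+'0');print(n,(-m['R'].T@m['t']).round(0),m['R'][2].round(2),m['camera_matrix'][0,0],m['k1'])
a=cv2.imread('pics/top0.png');cv2.imwrite('pics/top0b.png',cv2.resize(a,(800,600),interpolation=cv2.INTER_CUBIC))
E
```

```text
pics
{'time': 0.0, 'joint_positions': array([ 1.05846945e+00,  3.07560210e-01,  1.50770195e+00,  3.80317986e-05,
        1.32839680e+00, -7.34684017e-02]), 'qvel': array([-0.00033746,  0.00164147, -0.00184354, -0.00033072, -0.00109164,
        0.00021508]), 'joint_efforts': array([ 2.95114718e-03, -4.57555354e+01, -2.51918972e+01,  2.46697145e-04,
        1.33076333e-02, -2.18968523e-06]), 'position': array([243.96393943, 519.89129573, 230.37759633]), 'tcp_rot': array([ 8.44071432e-01,  5.36229754e-01, -9.19093244e-04,  4.72245041e-04]), 'wrist_force': array([-0.37092   ,  0.81241868,  0.01700752]), 'wrist_torque': array([-0.00275165,  0.02651505,  0.06988756]), 'gripper_width': 85.25949207988175}
scene [1156.  184.  596.] [-0.74 -0.18 -0.64] 397.5794085819878 -0.08729730751391072
top [ 359.  -16. 1028.] [ 0.13  0.02 -0.99] 391.3665307095222 0.030774375274780774
wrist [186. 547. 372.] [ 0.23 -0.11 -0.97] 363.71699382951056 0.03216181056721693
```

View pics/top0b.png

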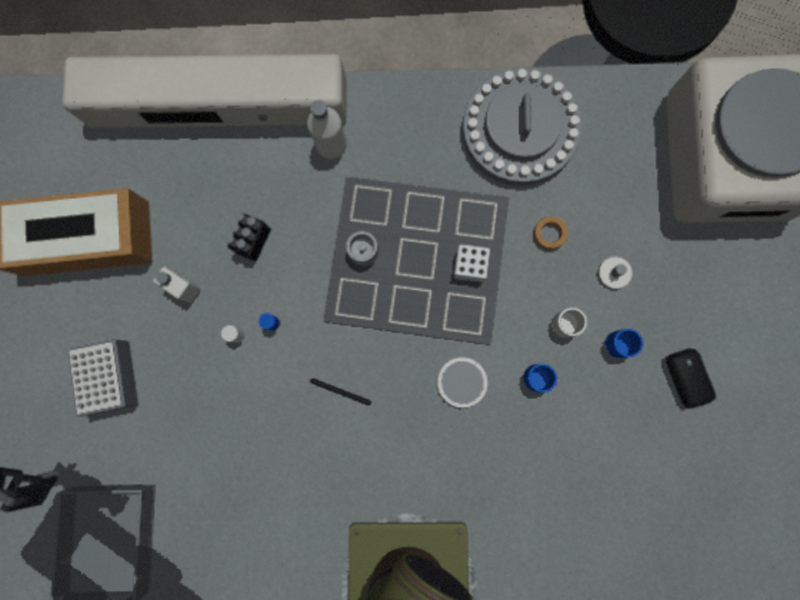

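View pics/scene0.png

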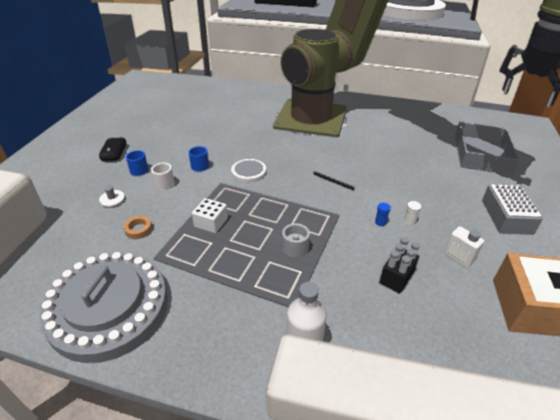

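Top view (800x600 scale): drum at (361,249) on the left, block at (472,262) on the right. Jar candidates are white (571,323), blue (625,344) and blue (540,378), so I take the white one. Vial candidates are white (231,334) and blue (268,322). Lid is at (615,273), bottle at (178,288) with cap (162,280), and rack at (248,237).

```bash
python3 - <<'E'
from h import *
a=cv2.imread('pics/top0.png');s=cv2.imread('pics/scene0.png')
def c(im,x0,y0,wd,ht,k): return cv2.resize(im[y0:y0+ht,x0:x0+wd],None,fx=k,fy=k,interpolation=cv2.INTER_CUBIC)
# deck crop x3.2 , left objects x4, right x4
o=np.zeros((600,800,3),np.uint8)
o[:300,:400]=c(a,225,118,133,100,3)[:300,:400] if 0 else cv2.resize(c(a,225,118,133,100,3),(400,300))
o[:300,400:]=cv2.resize(c(a,100,145,100,75,4),(400,300))
o[300:,:400]=cv2.resize(c(a,360,160,100,75,4)[:,:],(400,300))
o[300:,400:]=cv2.resize(c(s,370,190,120,90,4),(400,300))
cv2.imwrite('pics/crop1.png',o)
m=ld('top0')
sc=560/800
for n,p,z in [('jar',(571,323),40),('lid',(615,273),6),('vial',(231,332),48),('bcap',(163,279),78),('bottle',(182,290),62),('drum',(361,247),50),('block',(472,262),48),('ctr',(416,259),6),('d00',(347,178),6),('d01',(508,197),6),('d10',(325,322),6),('d11',(491,343),6),('rack',(248,237),60)]:
    print(n,w(m,np.array(p)*sc,z))
E
```

```text
jar [[ 446.1 -290.7]]
lid [[ 540.2 -383.8]]
vial [[435.3 307.6]]
bcap [[526.  418.2]]
bottle [[508.9 391.3]]
drum [[585.1  78.2]]
block [[ 555.7 -119.3]]
ctr [[571.2 -20.1]]
d00 [[729.1 109.1]]
d01 [[ 687.2 -193.8]]
d10 [[455.2 148.5]]
d11 [[ 413.9 -154.7]]
rack [[603.3 278.4]]
```

View pics/crop1.png

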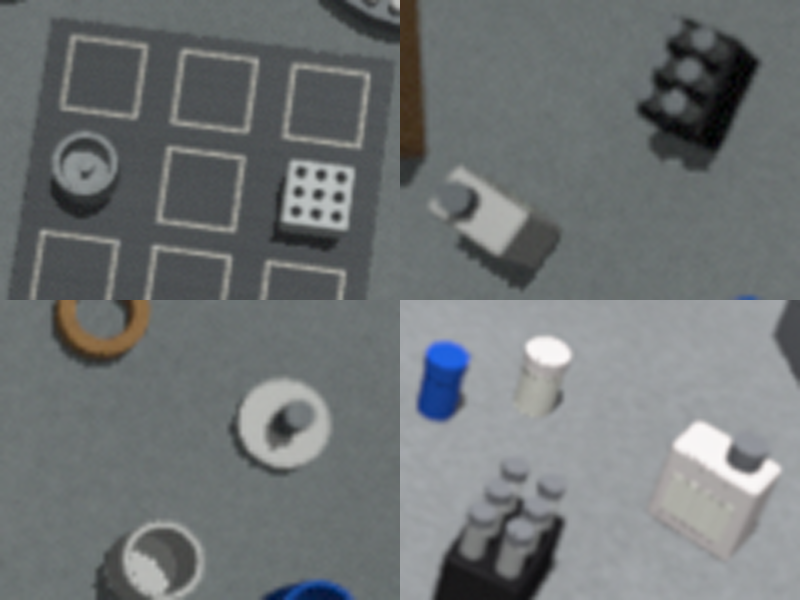

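Crops confirm it: white open jar, lid with knob up, pale vial with white cap (scene crop (545,375)) and the rectangular bottle with grey cap. I'll add move maths and head for the jar, photographing the deck on the way.

```bash
cat >> h.py <<'E'
def rel(*wps):
    s=telemetry.sense();R=Ro.from_quat(s['tcp_rot']).as_matrix();p=np.array(s['position'])
    a0=np.arctan2(R[1,0],R[0,0]);print('t %.2f'%s['time'],'tcp',p.round(1),'ang %.3f'%a0,'w %.1f'%s['gripper_width'],'F',np.array(s['wrist_force']).round(1))
    for x,y,z,a in wps:
        d=R.T@(np.array([x,y,z])-p);print((x,y,z,a),'->',d.round(1),'yaw %.3f'%-((a-a0+np.pi)%(2*np.pi)-np.pi))
E
python3 - <<'E'
from h import *
rel((450,240,230,-.138),(470,60,230,-.138),(470,-100,230,-.138))
m=ld('top0');print(w(m,[(113.75,187),(132,198.75),(124.5,209.2),(107.5,197.5)],62))
print('blue vial',w(m,np.array([(268,320)])*.7,48),'blue jars',w(m,np.array([(625,344),(540,378)])*.7,40))
E
```

```text
t 0.15 tcp [244.1 520.1 230.6] ang 1.132 w 85.1 F [-0.5 -0.  -0.1]
(450, 240, 230, -0.138) -> [-166.   305.4    0.8] yaw 1.270
(470, 60, 230, -0.138) -> [-320.5  400.     1. ] yaw 1.270
(470, -100, 230, -0.138) -> [-465.3  468.     1.2] yaw 1.270
[[550.  427.4]
 [519.6 380.2]
 [493.3 397.9]
 [523.4 441.8]]
blue vial [[455.8 242.7]] blue jars [[ 408.6 -381.8]
 [ 350.7 -233. ]]
```

Call:
apply_moves(plan=[-166,305,0,1.27,0,-166,305,0,1.27,0,-166,305,0,1.27,0,-166,305,0,1.27,0,-166,305,0,1.27,0,-166,305,0,1.27,0,-320,400,0,1.27,0,-320,400,0,1.27,0])

```text
time: 1.15
position: [464.1, 114.3, 230.7]
tcp_rot: [0.998, -0.069, -0.0, 0.001]
wrist_force: [0.5, -0.3, 0.0]
gripper_width: 85.4
```

```bash
python3 - <<'E'
from h import *
print(telemetry.sense()['qvel'].round(2));snap('wrist','w1')
rel((480,20,230,-.138),(480,-130,230,-.138),(446,-291,200,-.138))
m=ld('w1');print(pj(m,[[571,-21,6],[446,-291,50],[585,78,51]]))
E
```

```text
[-1.04 -0.14  0.17 -0.   -0.05 -1.06]
t 1.20 tcp [464.3 106.6 230.6] ang -0.142 w 85.6 F [-1.4 -6.3  0.3]
(480, 20, 230, -0.138) -> [27.7 83.5  1.4] yaw -0.004
(480, -130, 230, -0.138) -> [ 48.9 232.    2.7] yaw -0.004
(446, -291, 200, -0.138) -> [ 38.  395.9  34.2] yaw -0.004
[[395.3 287.6]
 [314.3 529.5]
 [419.2 210.1]]
```

Call:
apply_moves(plan=[49,232,0,0,0,49,232,0,0,0,49,232,0,0,0,38,390,60,0,0,38,390,60,0,0,38,390,60,0,0,38,390,60,0,0,38,390,60,0,0])

```text
time: 2.2
position: [446.0, -287.5, 172.9]
tcp_rot: [0.997, -0.073, -0.001, 0.004]
wrist_force: [-0.1, -0.3, -0.0]
gripper_width: 85.1
```

```bash
python3 - <<'E'
from h import *
snap('wrist','w2');rel((446,-291,15,-.138))
o=np.hstack([cv2.imread('pics/w1.png'),cv2.imread('pics/w2.png')]);cv2.imwrite('pics/w12.png',cv2.resize(o,(800,300),interpolation=cv2.INTER_AREA))
E
```

```text
t 2.25 tcp [ 446.3 -285.9  173.4] ang -0.144 w 85.6 F [-0.7  0.3 -0.2]
(446, -291, 15, -0.138) -> [  0.7   3.9 158.4] yaw -0.006
```

View pics/w2.png

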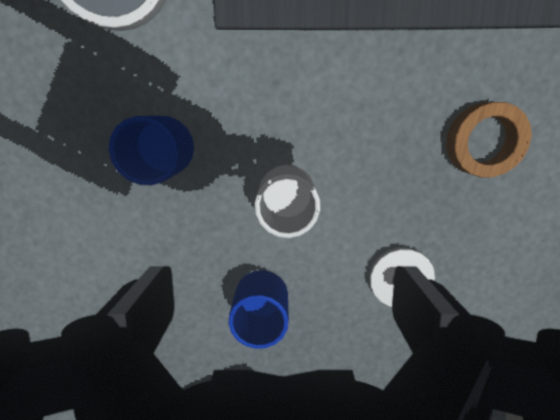

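Wrist view: white jar rim centred at (288,205), lid at (403,278), blue jars at (150,150) and (259,320).

```bash
python3 - <<'E'
from h import *
m=ld('w2');print('rim',w(m,[(288,205),(255,205),(320,205),(288,238)],50),'lid',w(m,[(402,277)],11),'blue',w(m,[(259,320)],50))
rel((446,-291,15,-.138))
E
```

```text
rim [[ 450.3 -289.6]
 [ 425.9 -286. ]
 [ 474.1 -293. ]
 [ 446.7 -315.5]] lid [[ 542.1 -380.8]] blue [[ 413.3 -382.3]]
t 2.25 tcp [ 446.3 -285.9  173.4] ang -0.144 w 85.6 F [-0.7  0.3 -0.2]
(446, -291, 15, -0.138) -> [  0.7   3.9 158.4] yaw -0.006
```

Call:
apply_moves(plan=[4,3,60,0,0,4,3,120,0,0,4,3,160,0,0,4,3,160,0,0,4,3,160,0,1,4,3,160,0,1,4,3,160,0,1,4,3,160,0,1], force=40)

```text
time: 3.25
position: [451.0, -291.5, 15.7]
tcp_rot: [0.997, -0.072, 0.001, 0.005]
wrist_force: [0.3, 1.5, 7.4]
gripper_width: 48.2
```

```bash
python3 - <<'E'
from h import *
rel((450,-289.5,160,-.138),(500,-200,160,-.138),(571,-21,160,-.138))
E
```

```text
t 3.25 tcp [ 451.  -291.5   15.7] ang -0.144 w 48.2 F [0.3 1.5 7.4]
(450, -289.5, 160, -0.138) -> [  -0.9   -0.4 -144.3] yaw -0.006
(500, -200, 160, -0.138) -> [  35.8  -96.2 -145.1] yaw -0.006
(571, -21, 160, -0.138) -> [  80.3 -283.5 -146.8] yaw -0.006
```

Call:
apply_moves(plan=[0,0,-60,0,1,0,0,-120,0,1,36,-96,-146,0,1,36,-96,-146,0,1,80,-284,-146,0,1,80,-284,-146,0,1,80,-284,-146,0,1,80,-284,-146,0,1])

```text
time: 4.25
position: [572.3, -16.5, 160.5]
tcp_rot: [0.998, -0.07, 0.003, 0.004]
wrist_force: [0.4, -0.2, -0.6]
gripper_width: 48.1
```

```bash
python3 - <<'E'
from h import *
snap('wrist','w3');snap('top','top3');rel((571,-21,160,-.138))
E
```

```text
t 4.35 tcp [570.9 -19.6 160. ] ang -0.142 w 48.1 F [-0.1  0.3 -1.2]
(571, -21, 160, -0.138) -> [0.3 1.4 0. ] yaw -0.004
```

View pics/w3.png

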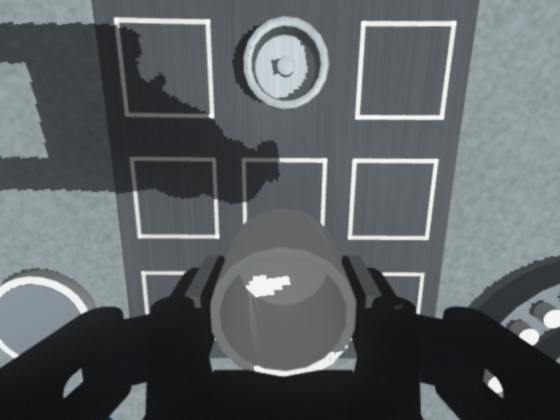

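Wrist view shows four full painted squares, and the drum at (287,62) in the left column. I'll fit the deck pose from the square corners.

```bash
cat > deck.py <<'E'
from h import *
from scipy.optimize import least_squares
sq={(-90,100):[(115,19),(208,20),(213,117),(126,115)],(90,100):[(361,23),(455,22),(445,118),(356,118)],(-90,0):[(131,158),(215,158),(217,238),(137,237)],(90,0):[(354,159),(437,159),(430,239),(349,239)]}
L=[];P=[]
for (cx,cy),c in sq.items():
    for (sx,sy),p in zip([(-1,1),(1,1),(1,-1),(-1,-1)],c): L.append((cx+sx*34,cy+sy*34));P.append(p)
W=w(ld('w3'),P,6);L=np.array(L)
def T(q,l): c,s=np.cos(q[2]),np.sin(q[2]);return np.array(l)@np.array([[c,s],[-s,c]])+q[:2]
r=least_squares(lambda q:(T(q,L)-W).ravel(),[571,-21,-.138])
if __name__=='__main__':
    print(r.x,np.sqrt((r.fun**2).mean()))
    print('res',(T(r.x,L)-W).round(1)[:16:3].tolist())
    for n,l in dict(mid=(0,0),FL=(-90,100),BR=(90,-100),drum=(0,100)).items(): print(n,T(r.x,[l])[0].round(1))
    print('drum seen',w(ld('w3'),[(286,62)],51))
    m=ld('top3'); print('top check corners',w(m,np.array([(347,178),(508,197),(325,322),(491,343)])*.7,6).mean(0))
E
python3 deck.py; python3 -c "
from h import *
print('jar rim in hand',w(ld('w3'),[(286,313)],195))
"
```

```text
[ 5.74437565e+02 -2.17234225e+01 -1.45258993e-01] 0.6550930180956698
res [[-0.4, 0.5], [-0.6, -0.8], [-1.5, -0.2], [0.0, -0.2], [-0.4, -0.1], [-0.2, 0.5]]
mid [574.4 -21.7]
FL [499.9  90.3]
BR [ 649.  -133.7]
drum [588.9  77.2]
drum seen [[589.   78.3]]
top check corners [571.35  -22.725]
jar rim in hand [[574.3 -14.7]]
```

```bash
python3 - <<'E'
from h import *
rel((574.1,-23.5,60,-.145),(574.1,-23.5,22,-.145))
E
```

```text
t 4.35 tcp [570.9 -19.6 160. ] ang -0.142 w 48.1 F [-0.1  0.3 -1.2]
(574.1, -23.5, 60, -0.145) -> [  3.3   2.4 100. ] yaw 0.003
(574.1, -23.5, 22, -0.145) -> [  3.1   2.  138. ] yaw 0.003
```

Call:
apply_moves(plan=[3.2,2.3,50,0,1,3.2,2.3,100,0,1,3.2,2.3,115,0,1,3.2,2.2,125,0,1,3.2,2.1,132,0,1,3.2,2.1,136,0,1,3.2,2.1,138,0,1,3.2,2.1,138,0,1])

```text
time: 5.35
position: [574.4, -23.5, 22.5]
tcp_rot: [0.997, -0.071, 0.002, 0.005]
wrist_force: [0.8, 0.2, -0.8]
gripper_width: 48.1
```

```bash
python3 - <<'E'
from h import *
rel((574.1,-23.5,22,-.145))
E
```

```text
t 5.35 tcp [574.4 -23.5  22.5] ang -0.142 w 48.1 F [ 0.8  0.2 -0.8]
(574.1, -23.5, 22, -0.145) -> [-0.3  0.   0.4] yaw 0.003
```

Open while pressing down 1 mm, then lift and head toward the lid (over the block at safe height).

Call:
apply_moves(plan=[0,0,1,0,1,0,0,1,0,0,0,0,1,0,0,0,0,1,0,0,0,0,1,0,0,0,0,-50,0,0,0,0,-110,0,0,0,0,-130,0,0])

```text
time: 6.35
position: [576.5, -22.3, 156.6]
tcp_rot: [0.997, -0.071, 0.006, 0.005]
wrist_force: [0.9, 0.5, -0.2]
gripper_width: 85.3
```

```bash
python3 - <<'E'
from h import *
snap('wrist','w4')
rel((542,-381,150,-.145),(542,-381,13,-.145))
E
```

```text
t 6.40 tcp [577.1 -22.4 157.9] ang -0.142 w 85.6 F [ 0.9 -0.8  1.4]
(542, -381, 150, -0.145) -> [ 15.8 359.9  11.6] yaw 0.003
(542, -381, 13, -0.145) -> [ 13.9 358.5 148.6] yaw 0.003
```

View pics/w4.png

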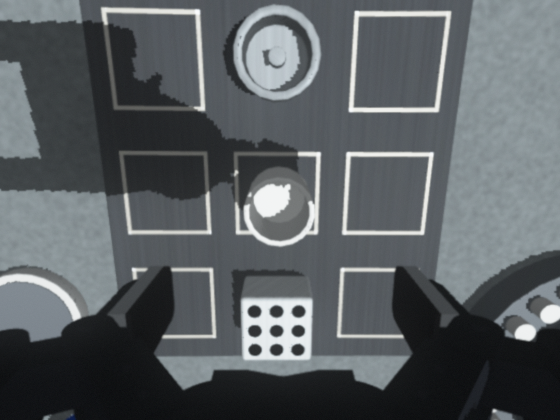

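```bash
python3 - <<'E'
from h import *
m=ld('w4')
print('jar',w(m,[(279.5,210)],56),'sq FM,BM',w(m,[(121,153),(209,153),(212,233),(128,234),(347,153),(433,153),(427,233),(344,233)],6).mean(0), 'centre sq top',w(m,[(236,153),(321,153)],6),'block',w(m,[(243,299),(311,299),(309,358),(244,358)],48).mean(0))
s=telemetry.sense();print(Ro.from_quat(s['tcp_rot']).as_matrix().round(4)[:,2])
E
```

```text
jar [[576.3 -21.8]] sq FM,BM [575.2375 -21.9375] centre sq top [[546.9  16.1]
 [613.9   6.6]] block [ 560.25 -118.85]
[ 0.0123 -0.0115 -0.9999]
```

Jar is within about 1 mm of the cell centre. Now to the lid.

Call:
apply_moves(plan=[16,360,10,0,0,16,360,10,0,0,16,360,10,0,0,16,360,10,0,0,16,360,10,0,0,15,360,50,0,0,15,360,50,0,0,15,360,50,0,0])

```text
time: 7.4
position: [540.9, -380.6, 110.4]
tcp_rot: [0.997, -0.071, 0.005, 0.004]
wrist_force: [0.1, 0.3, -0.5]
gripper_width: 85.3
```

```bash
python3 - <<'E'
from h import *
snap('wrist','w5')
im=cv2.imread('pics/w5.png');m=ld('w5');print(pj(m,[[542,-381,11],[542,-381,41]]))
rel((542,-381,13,-.145))
E
```

```text
[[281.5 211.8]
 [281.9 224.9]]
t 7.45 tcp [ 541.7 -380.3  111.4] ang -0.141 w 85.6 F [-0.5  0.1 -0.3]
(542, -381, 13, -0.145) -> [-0.9 -0.2 98.4] yaw 0.004
```

View pics/w5.png

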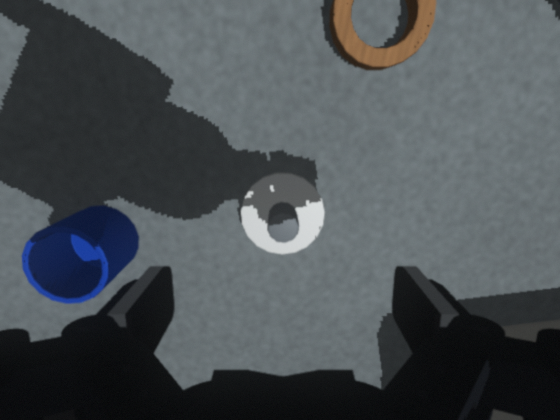

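Call:
apply_moves(plan=[0,1,50,0,0,0,1,85,0,0,0,1,96,0,0,0,1,96,0,0,0,1,96,0,1,0,1,96,0,1,0,1,96,0,1,0,1,96,0,1], force=40)

```text
time: 8.45
position: [542.8, -382.6, 16.2]
tcp_rot: [0.997, -0.071, 0.007, 0.005]
wrist_force: [-0.1, 0.9, 3.4]
gripper_width: 18.8
```

```bash
python3 - <<'E'
from h import *
rel((542.6,-382,165,-.145),(574.4,-22,165,-.145))
E
```

```text
t 8.45 tcp [ 542.8 -382.6   16.2] ang -0.141 w 18.8 F [-0.1  0.9  3.4]
(542.6, -382, 165, -0.145) -> [   1.8    0.8 -148.8] yaw 0.004
(574.4, -22, 165, -0.145) -> [ -17.4 -360.1 -152.3] yaw 0.004
```

Call:
apply_moves(plan=[2,1,-60,0,1,2,1,-120,0,1,-17,-360,-130,0,1,-17,-360,-130,0,1,-17,-360,-130,0,1,-17,-360,-130,0,1,-17,-360,-130,0,1,-17,-360,-130,0,1])

```text
time: 9.45
position: [574.8, -20.0, 142.8]
tcp_rot: [0.997, -0.07, 0.007, 0.005]
wrist_force: [0.1, -0.4, 0.3]
gripper_width: 18.3
```

```bash
python3 - <<'E'
from h import *
snap('wrist','w6');rel((574.4,-22,100,-.145),(574.4,-22,67,-.145))
E
```

```text
t 9.50 tcp [575.  -14.4 142.9] ang -0.139 w 18.5 F [ 0.9  3.3 -0.7]
(574.4, -22, 100, -0.145) -> [-0.1  7.5 42.9] yaw 0.006
(574.4, -22, 67, -0.145) -> [-0.6  7.4 75.9] yaw 0.006
```

View pics/w6.png

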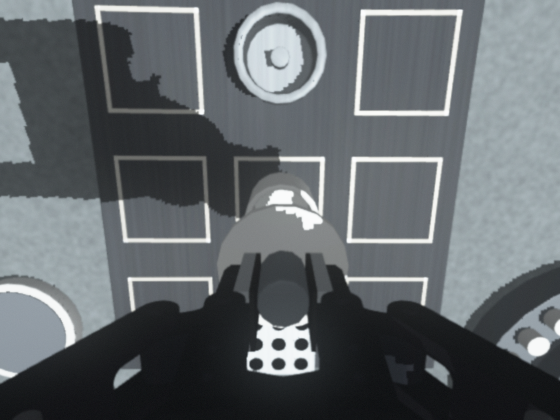

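```bash
python3 - <<'E'
from h import *
m=ld('w6');print([w(m,[(283,205)],z)[0] for z in(131.6,137.6)], 'L/R',w(m,[(217,255),(350,255)],137.6),'drum',w(m,[(280,52)],51))
q=[(116,157),(207,157),(209,242),(124,242),(353,158),(442,157),(433,242),(347,242)];print('mid',w(m,q,6).mean(0))
rel((574.4,-22,100,-.145),(574.4,-22,67,-.145))
E
```

```text
[array([579.6,   6.7]), array([579.8,   8.2])] L/R [[548.6  -9.7]
 [605.3 -18. ]] drum [[589.   78.5]]
mid [574.675  -21.8125]
t 9.50 tcp [575.  -14.4 142.9] ang -0.139 w 18.5 F [ 0.9  3.3 -0.7]
(574.4, -22, 100, -0.145) -> [-0.1  7.5 42.9] yaw 0.006
(574.4, -22, 67, -0.145) -> [-0.6  7.4 75.9] yaw 0.006
```

Call:
apply_moves(plan=[0,6.7,20,0,1,0,6.7,40,0,1,0,6.7,52,0,1,0,6.6,60,0,1,-0.2,6.6,66,0,1,-0.2,6.6,71,0,1,-0.2,6.6,75,0,1,-0.2,6.6,76,0,1])

```text
time: 10.5
position: [575.0, -21.3, 67.2]
tcp_rot: [0.998, -0.069, 0.007, 0.002]
wrist_force: [-0.7, 0.4, 5.9]
gripper_width: 19.0
```

```bash
python3 - <<'E'
from h import *
rel((574.8,-21.2,67,-.145)); snap('scene','s7')
a=cv2.imread('pics/s7.png');m=ld('s7');u,v=pj(m,[[574,-22,50]])[0].astype(int);print(u,v)
cv2.imwrite('pics/s7c.png',cv2.resize(a[max(0,v-60):v+60,u-80:u+80],(800,600),interpolation=cv2.INTER_CUBIC))
E
```

```text
t 10.50 tcp [575.  -21.3  67.2] ang -0.139 w 19.0 F [-0.7  0.4  5.9]
(574.8, -21.2, 67, -0.145) -> [-0.2 -0.1  0.2] yaw 0.006
249 219
```

View pics/s7c.png

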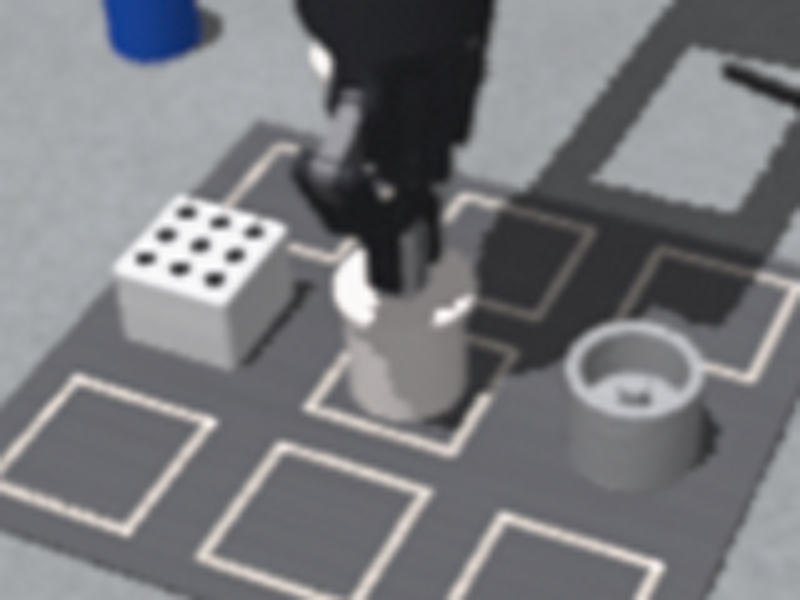

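Lid is flat on the jar at the expected height with a contact force of 6 N. Release and lift, then go to the bottle.

Call:
apply_moves(plan=[0,0,0,0,0.6,0,0,0,0,0.5,0,0,0,0,0.4,0,0,-5,0,0.3,0,0,-40,0,0,0,0,-90,0,0,0,0,-120,0,0,0,0,-120,0,0])

```text
time: 11.55
position: [575.6, -20.8, 190.7]
tcp_rot: [0.998, -0.069, 0.01, 0.003]
wrist_force: [-0.0, -0.3, -1.1]
gripper_width: 85.7
```

```bash
python3 - <<'E'
from h import *
snap('wrist','w8');rel((530,200,190,-.57),(521.6,411.8,190,-.573))
E
```

```text
t 11.60 tcp [574.2 -20.7 188.7] ang -0.139 w 85.4 F [-0.1 -0.6  0.7]
(530, 200, 190, -0.57) -> [ -74.2 -212.4   -3.3] yaw 0.431
(521.6, 411.8, 190, -0.573) -> [-111.9 -421.    -4.7] yaw 0.434
```

View pics/w8.png

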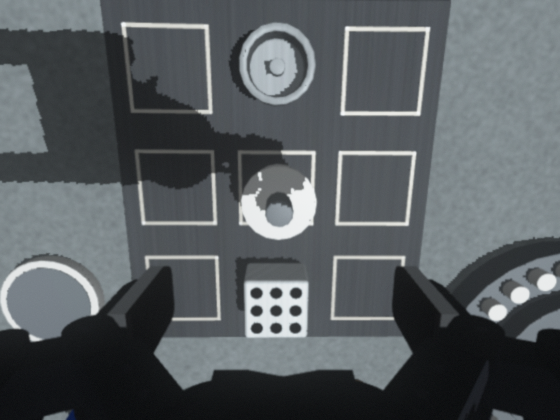

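```bash
python3 - <<'E'
from h import *
m=ld('w8');print('lid',w(m,[(278.5,201.5)],62),'mid',w(m,[(137,151),(214,151),(216,224),(144,223),(339,153),(415,152),(408,224),(335,224)],6).mean(0))
t=ld('top0');print('box base',w(t,np.array([(150,262),(60,268),(3,272)])*.7,0).tolist(),'tops',w(t,np.array([(135,190),(120,255),(150,235)])*.7,100).tolist())
s=telemetry.sense();print(Ro.from_quat(s['tcp_rot']).as_matrix()[:,2].round(4))
E
```

```text
lid [[575.9 -20.4]] mid [574.6    -21.7625]
box base [[572.3, 479.7], [562.6, 647.2], [556.0, 752.3]] tops [[678.0, 463.0], [564.2, 482.9], [598.5, 433.7]]
[ 0.0163 -0.0061 -0.9998]
```

Call:
apply_moves(plan=[-37,-140,0,-0.2,0,-37,-140,0,-0.4,0,-74,-212,0,-0.6,0,-74,-212,0,-0.75,0,-112,-400,0,-0.95,0,-112,-400,0,-1.1,0,-112,-400,0,-1.3,0,-112,-400,0,-1.45,0])

```text
time: 12.6
position: [516.9, 395.2, 182.8]
tcp_rot: [0.789, 0.614, 0.004, 0.007]
wrist_force: [-0.0, -1.0, -0.8]
gripper_width: 85.5
```

```bash
python3 - <<'E'
from h import *
rel((521.6,411.8,170,2.57)); print(telemetry.sense()['joint_positions'].round(2))
E
```

```text
t 12.60 tcp [516.9 395.2 182.8] ang 1.322 w 85.5 F [-0.  -1.  -0.8]
(521.6, 411.8, 170, 2.57) -> [17.3  0.2 12.8] yaw -1.248
[ 0.6   0.44  1.41 -0.01  1.28 -0.72]
```

Call:
apply_moves(plan=[17,0,12,-0.2,0,17,0,12,-0.4,0,17,0,12,-0.6,0,17,0,12,-0.8,0,17,0,12,-1,0,17,0,12,-1.2,0,17,0,12,-1.25,0,17,0,12,-1.25,0])

```text
time: 13.6
position: [520.3, 410.9, 168.8]
tcp_rot: [0.282, 0.959, -0.002, 0.006]
wrist_force: [-1.2, -0.2, -0.5]
gripper_width: 85.6
```

```bash
python3 - <<'E'
from h import *
snap('wrist','w9');rel((521.6,411.8,18,2.57)); m=ld('w9')
a=cv2.imread('pics/w9.png');u,v=pj(m,[[521,412,62]])[0].astype(int);print(u,v)
cv2.imwrite('pics/w9c.png',cv2.resize(a[max(0,v-105):v+105,u-140:u+140],(800,600),interpolation=cv2.INTER_CUBIC))
E
```

```text
t 13.65 tcp [520.5 411.  169.1] ang 2.569 w 85.2 F [0.4 0.9 0.7]
(521.6, 411.8, 18, 2.57) -> [  1.6   1.3 151.1] yaw -0.001
285 212
```

View pics/w9.png

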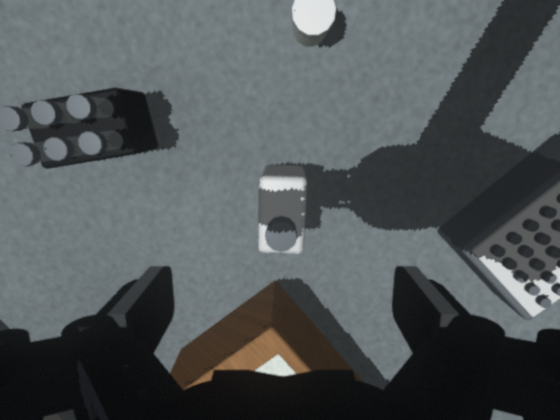

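Bottle top face spans (259–306, 178–254), cap at (281,232), and its long axis is parallel to the image vertical. White vial is at (314,15) and the box corner at (275,280), clear of the gripper.

```bash
python3 - <<'E'
from h import *
m=ld('w9');c=w(m,[(260,178),(306,178),(302.5,253.5),(259,254)],62);print(c.tolist(),c.mean(0))
d=(c[2]+c[3]-c[0]-c[1]);print('long ang',np.arctan2(d[1],d[0]),np.hypot(*d)/2,'wid',np.hypot(*(c[1]-c[0])), 'vial',w(m,[(314,13)],48))
x,y=c.mean(0);rel((x,y,100,2.57),(x,y,20,2.57))
E
```

```text
[[522.8, 381.9], [496.1, 399.0], [527.4, 444.9], [554.4, 428.2]] [525.175 413.5  ]
long ang 0.9721082452613518 55.80602566031733 wid 31.706466217476795 vial [[436.  312.7]]
t 13.65 tcp [520.5 411.  169.1] ang 2.569 w 85.2 F [0.4 0.9 0.7]
(np.float64(525.175), np.float64(413.5), 100, 2.57) -> [-1.6  4.7 69.1] yaw -0.001
(np.float64(525.175), np.float64(413.5), 20, 2.57) -> [ -0.5   4.7 149.1] yaw -0.001
```

Call:
apply_moves(plan=[-1.6,4.7,60,0.01,0,-1,4.7,110,0.01,0,-0.5,4.7,140,0.01,0,-0.5,4.7,149,0.01,0,-0.5,4.7,149,0.01,1,-0.5,4.7,149,0.01,1,-0.5,4.7,149,0.01,1,-0.5,4.7,149,0.01,1], force=50)

```text
time: 14.65
position: [526.2, 414.5, 22.2]
tcp_rot: [0.287, 0.958, -0.001, 0.008]
wrist_force: [-0.2, 0.7, 6.4]
gripper_width: 33.3
```

```bash
python3 - <<'E'
from h import *
rel((525,413,170,2.56),(510,250,170,1.7),(500,90.5,170,1.4256)); print(Ro.from_quat(telemetry.sense()['tcp_rot']).as_matrix()[:,2].round(4))
E
```

```text
t 14.65 tcp [526.2 414.5  22.2] ang 2.559 w 33.3 F [-0.2  0.7  6.4]
(525, 413, 170, 2.56) -> [  -2.    -1.4 -147.8] yaw -0.001
(510, 250, 170, 1.7) -> [ -79.2 -145.8 -147.1] yaw 0.859
(500, 90.5, 170, 1.4256) -> [-158.7 -284.5 -146.4] yaw 1.133
[ 0.0141 -0.0054 -0.9999]
```

Call:
apply_moves(plan=[-2,-1,-60,0,1,-2,-1,-115,0,1,-40,-73,-130,0.18,1,-79,-146,-130,0.36,1,-79,-146,-130,0.54,1,-158,-284,-130,0.72,1,-158,-284,-130,0.9,1,-158,-284,-130,1.08,1])

```text
time: 15.65
position: [498.9, 88.4, 153.9]
tcp_rot: [0.741, 0.671, 0.003, 0.007]
wrist_force: [0.4, -0.0, -1.8]
gripper_width: 33.5
```

```bash
python3 - <<'E'
from h import *
rel((500,90.5,150,1.4256))
E
```

```text
t 15.65 tcp [498.9  88.4 153.9] ang 1.471 w 33.5 F [ 0.4 -0.  -1.8]
(500, 90.5, 150, 1.4256) -> [2.2 0.8 3.9] yaw 0.045
```

Call:
apply_moves(plan=[2,1,15,0.045,1,2,1,30,0.045,1,2,1,40,0.045,1,2,1,50,0.045,1,2,1,50,0.045,1,2,1,50,0.045,1,2,1,50,0.045,1,2,1,50,0.045,1])

```text
time: 16.65
position: [501.1, 90.0, 104.3]
tcp_rot: [0.756, 0.654, 0.004, 0.007]
wrist_force: [-0.1, -0.8, -1.0]
gripper_width: 33.4
```

```bash
python3 - <<'E'
from h import *
snap('wrist','w10');rel((500.3,90.5,28.2,1.4256))
E
```

```text
t 16.70 tcp [501.   90.  104.3] ang 1.426 w 33.3 F [ 0.4  0.1 -1.6]
(500.3, 90.5, 28.2, 1.4256) -> [ 0.7 -1.9 76. ] yaw 0.000
```

View pics/w10.png

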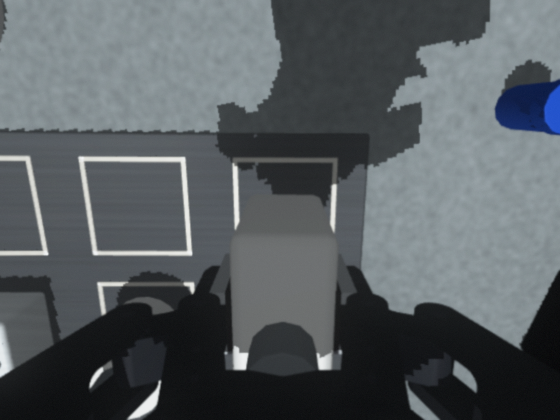

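```bash
python3 - <<'E'
from h import *
m=ld('w10');print('top near edge',w(m,[(233,236),(338,236)],144.1).tolist(),'base near edge',w(m,[(244,197),(326,197)],82.1).tolist())
print('sq front corners',w(m,[(234,158),(337,158),(82,158),(185,158)],6).tolist())
import deck
print('deck pred',deck.T(deck.r.x,[(-124,66),(-124,134)][::1]).tolist(),deck.T(deck.r.x,[(-124,-34),(-124,34)]).tolist(), 'cell',deck.T(deck.r.x,[(-90,100)]))
E
```

```text
top near edge [[468.7, 79.9], [473.1, 110.5]] base near edge [[471.2, 76.1], [476.6, 113.4]]
sq front corners [[461.3, 63.0], [470.8, 129.7], [447.5, -34.8], [456.8, 31.3]]
deck pred [[461.2968913729644, 61.53033397744824], [471.13980295852866, 128.81418858996852]] [[446.8220213941935, -37.416511040963925], [456.66493297975774, 29.867343571556347]] cell [[499.86027447  90.25080549]]
```

Call:
apply_moves(plan=[0.8,-1,25,0,1,0.8,-1.2,45,0,1,0.8,-1.5,58,0,1,0.8,-1.6,66,0,1,0.8,-1.7,72,0,1,0.8,-1.7,75,0,1,0.8,-1.7,76,0,1,0.8,-1.7,76,0,1])

```text
time: 17.7
position: [500.8, 90.6, 28.5]
tcp_rot: [0.756, 0.654, 0.004, 0.007]
wrist_force: [0.3, -0.3, -1.6]
gripper_width: 33.7
```

```bash
python3 - <<'E'
from h import *
rel((500.5,90.6,28.2,1.4256))
E
```

```text
t 17.70 tcp [500.8  90.6  28.5] ang 1.426 w 33.7 F [ 0.3 -0.3 -1.6]
(500.5, 90.6, 28.2, 1.4256) -> [-0.  -0.3  0.3] yaw 0.000
```

Call:
apply_moves(plan=[0,0,1.2,0,1,0,0,1.2,0,0.7,0,0,1,0,0.3,0,0,0,0,0,0,0,0,0,0,0,-2,-50,0,0,0,-3,-110,0,0,0,-3,-150,0,0])

```text
time: 18.7
position: [496.2, 92.1, 181.0]
tcp_rot: [0.756, 0.654, 0.005, 0.008]
wrist_force: [0.3, -0.0, -0.0]
gripper_width: 85.4
```

```bash
python3 - <<'E'
from h import *
snap('wrist','w11');rel((436,310,150,.3),(436,310,150,1.0)); print(telemetry.sense()['joint_positions'].round(2))
m=ld('w9');print(w(m,[(314,13)],48))
E
```

```text
t 18.75 tcp [499.1  92.5 185.7] ang 1.426 w 85.5 F [1.1 0.3 2.6]
(436, 310, 150, 0.3) -> [206.2 -94.7  32.9] yaw 1.126
(436, 310, 150, 1.0) -> [206.2 -94.7  32.9] yaw 0.426
[ 0.11  0.24  1.73 -0.01  1.14 -1.32]
[[436.  312.7]]
```

View pics/w11.png

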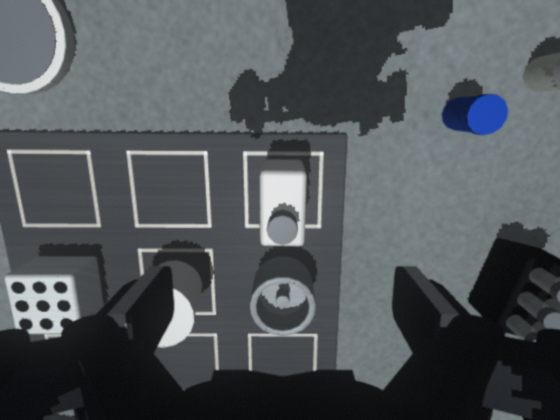

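```bash
python3 - <<'E'
from h import *
import deck
m=ld('w11');c=w(m,[(260,172),(305,172),(304,245),(262,245)],68);s=w(m,[(244,153),(323,153),(321,228),(246,227)],6)
print('bottle',c.tolist(),c.mean(0),'ang',np.arctan2(*(c[2]+c[3]-c[0]-c[1])[::-1]),'sq',s.tolist(),s.mean(0),'pred',deck.T(deck.r.x,[(-90,100)]))
print('vial?',w(m,[(535,66)],48),'drum',w(m,[(283,306)],51))
t=ld('top0');e=np.array([(463,125),(580,125),(522,68),(522,184),(480,168)])*.7
for z in(0,60,120):print(z,w(t,e,z).tolist())
E
```

```text
bottle [[470.5, 79.1], [475.0, 110.4], [529.3, 102.8], [524.8, 71.8]] [499.9    91.025] ang -0.13634944024781404 sq [[462.2, 62.5], [471.9, 129.9], [539.3, 120.4], [528.6, 52.8]] [500.5  91.4] pred [[499.86027447  90.25080549]]
vial? [[428.6 276.5]] drum [[587.3  78.6]]
0 [[832.8, -113.0], [827.8, -334.9], [945.2, -228.9], [714.0, -221.8], [746.8, -143.6]]
60 [[805.2, -107.3], [800.4, -316.3], [911.0, -216.4], [693.3, -209.8], [724.2, -136.1]]
120 [[777.5, -101.6], [773.1, -297.6], [876.8, -203.9], [672.5, -197.7], [701.5, -128.6]]
```

Call:
apply_moves(plan=[55,-25,0,0.17,0,110,-50,10,0.34,0,160,-72,20,0.52,0,206,-95,33,0.7,0,206,-95,33,0.88,0,206,-95,33,1.05,0,206,-95,33,1.13,0,206,-95,33,1.13,0])

```text
time: 19.75
position: [435.4, 309.8, 149.5]
tcp_rot: [0.989, 0.148, 0.012, 0.005]
wrist_force: [-0.7, -0.1, 0.9]
gripper_width: 85.5
```

```bash
python3 - <<'E'
from h import *
snap('wrist','w12');rel((436,312,14,.3))
E
```

```text
t 19.80 tcp [435.5 309.7 149.5] ang 0.298 w 85.9 F [-0.9 -0.3  0.2]
(436, 312, 14, 0.3) -> [ -2.   -3.7 135.5] yaw -0.002
```

View pics/w12.png

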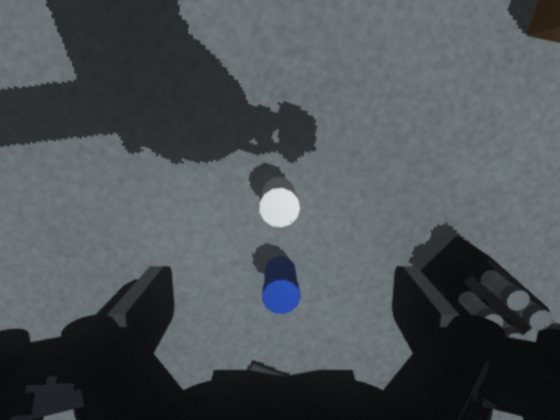

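White-capped vial top at (280,208), blue one at (281,296) directly in line, so the jaws close across that line and clear it.

```bash
python3 - <<'E'
from h import *
m=ld('w12');c=w(m,[(280,208),(260,208),(300,208)],48);print(c.tolist());x,y=c[0];rel((x,y,80,.3),(x,y,13,.3))
E
```

```text
[[436.0, 311.3], [422.8, 307.3], [449.3, 315.3]]
t 19.80 tcp [435.5 309.7 149.5] ang 0.298 w 85.9 F [-0.9 -0.3  0.2]
(np.float64(436.0), np.float64(311.3), 80, 0.3) -> [-0.7 -2.2 69.5] yaw -0.002
(np.float64(436.0), np.float64(311.3), 13, 0.3) -> [ -2.2  -3.1 136.5] yaw -0.002
```

Call:
apply_moves(plan=[-0.7,-2.2,50,0,0,-1.5,-2.6,100,0,0,-2.2,-3,130,0,0,-2.2,-3.1,136,0,0,-2.2,-3.1,136,0,1,-2.2,-3.1,136,0,1,-2.2,-3.1,136,0,1,-2.2,-3.1,136,0,1], force=30)

```text
time: 20.8
position: [436.7, 311.8, 14.8]
tcp_rot: [0.989, 0.149, 0.013, 0.004]
wrist_force: [-0.9, 0.8, 6.2]
gripper_width: 27.8
```

```bash
python3 - <<'E'
from h import *
rel((436,311,170,.3),(520,150,180,1),(649.3,-133.5,180,1.4256))
E
```

```text
t 20.80 tcp [436.7 311.8  14.8] ang 0.298 w 27.8 F [-0.9  0.8  6.2]
(436, 311, 170, 0.3) -> [   3.     2.4 -155.2] yaw -0.002
(520, 150, 180, 1) -> [  36.2  181.1 -162.2] yaw -0.702
(649.3, -133.5, 180, 1.4256) -> [  76.4  490.1 -157.5] yaw -1.127
```

Call:
apply_moves(plan=[1,1,-60,0,1,2,2,-120,0,1,18,70,-155,-0.15,1,36,140,-160,-0.3,1,36,181,-160,-0.45,1,76,490,-158,-0.6,1,76,490,-158,-0.75,1,76,490,-158,-0.9,1])

```text
time: 21.8
position: [596.9, -20.3, 179.7]
tcp_rot: [0.824, 0.566, 0.011, 0.01]
wrist_force: [0.4, 1.2, -0.3]
gripper_width: 27.8
```

```bash
python3 - <<'E'
from h import *
rel((649.3,-133.5,140,1.4256))
E
```

```text
t 21.80 tcp [596.9 -20.3 179.7] ang 1.203 w 27.8 F [ 0.4  1.2 -0.3]
(649.3, -133.5, 140, 1.4256) -> [-87.1  88.4  41.6] yaw -0.222
```

Call:
apply_moves(plan=[-44,44,0,-0.15,1,-87,88,0,-0.22,1,-87,88,20,-0.22,1,-87,88,41,-0.22,1,-87,88,60,-0.22,1,-87,88,60,-0.22,1,-87,88,60,-0.22,1,-87,88,60,-0.22,1])

```text
time: 22.8
position: [650.2, -133.4, 122.9]
tcp_rot: [0.757, 0.653, 0.01, 0.012]
wrist_force: [-0.6, -0.1, 0.4]
gripper_width: 28.0
```

```bash
python3 - <<'E'
from h import *
snap('wrist','w13');rel((649.3,-133.5,70,1.4256),(649.3,-133.5,21,1.4256))
E
```

```text
t 22.85 tcp [ 650.1 -133.4  122.8] ang 1.423 w 27.6 F [-0.1 -0.2  0. ]
(649.3, -133.5, 70, 1.4256) -> [-0.3 -2.4 52.8] yaw -0.002
(649.3, -133.5, 21, 1.4256) -> [ -0.3  -3.9 101.8] yaw -0.002
```

View pics/w13.png

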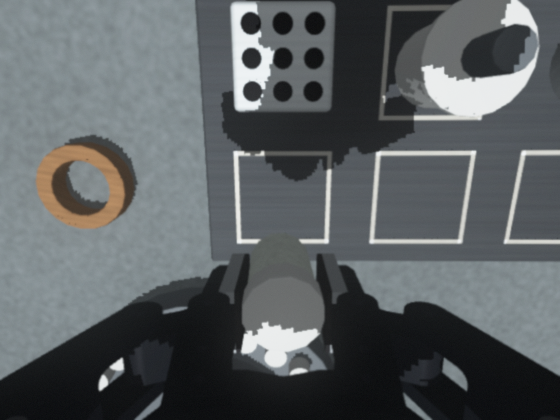

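```bash
python3 - <<'E'
from h import *
m=ld('w13');print('sq',w(m,[(234,152),(330,152),(329,242),(238,242)],6).mean(0),'vial top (tcp+33)',w(m,[(282,313)],156))
Ra=Ro.from_quat([.989,.149,.013,.004]);Rb=Ro.from_quat(telemetry.sense()['tcp_rot']);print('vial axis now',((Rb*Ra.inv()).as_matrix()@[0,0,1]).round(4))
E
```

```text
sq [ 648.3   -133.225] vial top (tcp+33) [[ 648.5 -133.5]]
vial axis now [-0.0151  0.0268  0.9995]
```

Call:
apply_moves(plan=[0.2,-3,30,0,1,0.2,-3.6,60,0,1,0.2,-4,78,0,1,0.2,-4.4,90,0,1,0.2,-4.7,97,0,1,0.2,-4.9,100,0,1,0.2,-4.9,101.5,0,1,0.2,-4.9,101.5,0,1])

```text
time: 23.85
position: [648.8, -133.0, 21.7]
tcp_rot: [0.757, 0.653, 0.01, 0.012]
wrist_force: [-0.6, -0.5, 0.4]
gripper_width: 27.8
```

```bash
python3 - <<'E'
from h import *
rel((648.4,-132.9,21,1.4256))
E
```

```text
t 23.85 tcp [ 648.8 -133.    21.7] ang 1.423 w 27.8 F [-0.6 -0.5  0.4]
(648.4, -132.9, 21, 1.4256) -> [ 0.  -0.4  0.7] yaw -0.002
```

Call:
apply_moves(plan=[0,-0.4,1,0,1,0,-0.4,1,0,0.7,0,-0.4,0.5,0,0.4,0,0,0,0,0,0,0,0,0,0,0,1,-50,0,0,0,2,-110,0,0,0,3,-165,0,0])

```text
time: 24.85
position: [646.5, -132.7, 188.5]
tcp_rot: [0.757, 0.653, 0.01, 0.012]
wrist_force: [1.1, -0.3, 0.4]
gripper_width: 85.4
```

Call:
apply_moves(plan=[0,-50,-180,0,0,0,-100,-180,0,0,0,-100,-180,0,0,0,-100,-180,0,0,0,-100,-180,0,0,0,-100,-180,0,0,0,-100,-180,0,0,0,-100,-180,0,0])

```text
time: 25.85
position: [542.2, -117.1, 363.3]
tcp_rot: [0.757, 0.653, 0.009, 0.011]
wrist_force: [0.9, 0.5, -0.4]
gripper_width: 85.6
```

```bash
python3 - <<'E'
from h import *
snap('wrist','w14');snap('scene','s14');snap('top','t14');rel((500,-130,300,1.4256))
a=cv2.imread('pics/w14.png');s=cv2.imread('pics/s14.png')
o=np.zeros((600,800,3),np.uint8);o[:300,:400]=cv2.resize(a,(400,300),interpolation=cv2.INTER_AREA)
o[:300,400:]=cv2.resize(s[170:320,150:350],(400,300),interpolation=cv2.INTER_CUBIC)
t=cv2.imread('pics/t14.png');o[300:,:400]=cv2.resize(t[110:260,210:410],(400,300),interpolation=cv2.INTER_CUBIC);o[300:,400:]=cv2.resize(t,(400,300),interpolation=cv2.INTER_AREA)
cv2.imwrite('pics/m14.png',o)
E
```

```text
t 26.00 tcp [ 542.1 -117.2  364.4] ang 1.423 w 85.3 F [-0.7  0.3 -0.2]
(500, -130, 300, 1.4256) -> [-18.9 -41.7  63.1] yaw -0.002
```

View pics/m14.png

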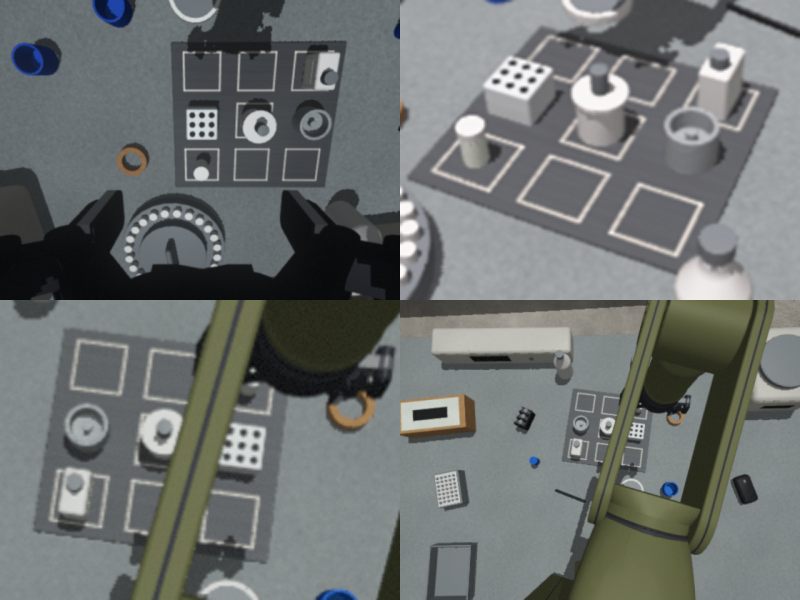

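All stand upright: jar with lid, bottle and vial in their cells, rack untouched. One numeric check of the vial and lid before handing in.

```bash
python3 - <<'E'
from h import *
m=ld('w14');k=1.4
print('vial',w(m,[(201*k,174*k)],54),'sq',w(m,np.array([(184.5,149),(219,149),(218,181),(186,181)])*k,6).mean(0),'lid',w(m,[(259*k,127*k)],62))
t=ld('t14');print('lid top',w(t,[(210+160/2,110+(433-300)/2)],62),'bottle top',w(t,[(210+75/2,110+(493-300)/2)],68))
a=cv2.imread('pics/w14.png');cv2.imwrite('pics/v14.png',cv2.resize(a[190:265,235:335],(800,600),interpolation=cv2.INTER_CUBIC))
E
```

```text
vial [[ 649.5 -134.7]] sq [ 649.75  -133.075] lid [[575.2 -22.8]]
lid top [[571.9 -17. ]] bottle top [[496.   89.3]]
```

Vial is within about 2 mm of its square centre and the lid is at the cell centre. Handing in.

```bash
python3 -c "
from h import *
print(workorder.job_done())"
```

```text
the job is handed in; nothing more can be done
None
```

The job is done and handed in at about 26 s of robot time. I placed things in the order asked: jar, lid, bottle, then vial. The arm was clear of everything at hand-in.

My last wrist-camera checks showed:

| Thing | Offset from square centre | Notes |
|---|---|---|
| Jar | about 1 mm | upright |
| Lid | about 1 mm | flat on the jar at the seated height, with 6 N contact before release |
| Bottle | under 1 mm | narrow end towards the robot, within about 0.5° of the grid |
| Vial | about 2 mm | upright |

The final pictures show the rack and the blue look-alikes where they were, judged by eye and not measured.

- **Top camera disagreement:** rough readings from the small top-camera picture differ from these by 3–6 mm (lid 571.9, -17.0; bottle 496.0, 89.3). I trusted the closer wrist views.
- **Failed check:** a last enlarged view of the vial was refused because the picture limit was reached. The vial figure therefore comes from a reduced-size picture.

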